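# Make up two injector repair kits

## Robot

A 7-joint arm with a two-finger parallel gripper is mounted at the origin on the work surface. World frame = base frame: x ahead of the robot, y to its left, z up, the work surface at z = 0. Lengths are in mm, angles in rad, forces in N, time in s.
With the tool pointing down it reaches from about 425 to 950 mm from the base axis. Payload 4.7 kg.
Tool frame: the origin (TCP) lies at the very end of the fingers, on their centre line; the grasp point (between the pads) lies 19 mm behind it; z points along the fingers, y is the direction in which the jaws open and shut (so a half turn about z gives the same grasp; the last joint's range is limited). The gripper opens to 85 mm and grips with 20 to 120 N. Pads are 22 mm wide; open, the fingers measure 114 mm over their backs; the gripper's body (76 mm by 85 mm) begins 54 mm behind the grasp point. The pads swing forward as they close: fully open they stand 13 mm farther back than shut.
Start: joints at [1.287, 0.469, -0.049, 1.532, 0.024, 1.141, -0.082], TCP at [170.181, -653.213, 231.335] pointing down, gripper open.
Joint ranges: [-2.59, 2.59], [-0.33, 1.99], [-1.39, 1.29], [0.1, 2.45], [-1.04, 4.18], [0.21, 1.99], [-2.66, 2.66]. Speed limits (rad/s): [2.57, 2.57, 3.14, 3.14, 3.14, 3.14, 3.14].

## Interface

Orientations are given as a 3x3 rotation matrix whose columns are the frame's x, y, z axes.
In Python, from bench import arm gives the robot as it stands. The module is installed in compiled form; this text tells all that it offers. Calls block until the motion is done:
- arm.movep(position, orientation): joint-space move of the TCP to a pose.
- arm.move_l(position, attitude=None, rate=150, until_force=None): straight line of the TCP; attitude=None keeps the orientation; rate is the mean speed in mm/s. With until_force (N) it stops when the force on the tool has changed by that much, and returns True; else False.
- arm.set_joints(angles): joint-space move.
- arm.set_gripper(opening, f_grip=None): finger opening in mm; f_grip is the grip in N (None keeps the last); returns when the fingers have stopped.
- arm.sleep(seconds).
- arm.ik(position, orientation): joint angles nearest the present ones, or None.
- arm.get_state(): the state.
- arm.snapshot(name): name is "scene" or "top" or "wrist"; returns the picture (420x560x3 uint8, red, green, blue); there is no depth.
- arm.camera_model(name): a dict with "mtx" (3x3 intrinsics, pixels), "camera_from_world" (4x4, takes a point from world to camera coordinates); the wrist camera has in their place "T_tool_cam" (4x4, takes a point from camera to tool coordinates, whose origin is the TCP and whose axes are the flange's). Camera axes: x right, y down, z forward; pixel columns grow to the right and rows downward; lengths in mm; the calibration is good to about 2 mm. A picture is of the moment at which its call begins: read the wrist's pose just before it. camera_model takes no time and is no camera call.
A pose or a line that the arm cannot do raises arm.MotionError and nothing moves.
- arm.close_job(): hands the job in, once; it reports no verdict.
The state is a dict: "time": time; "joint_positions": joint angles; "qvel": joint speeds; "joint_efforts": joint torques, N m; "ee_pos": TCP position; "tool_rot": TCP orientation; "force": force on the tool from outside, world axes, zero at the start; "moment": the same for the moment, N m; "finger_gap": finger opening in mm.
Only numpy, scipy, OpenCV 4.12 (cv2) and the standard library are available. Lean on these libraries where they do the work, as an engineer would, in place of code of your own. Each camera call takes 0.05 s, during which the arm holds its last target.

## Task

Make up the two injector repair kits from the parts standing on the bench, one part to a compartment, each standing upright on the compartment's floor. In the long tray, counting from the end with the pull tab, put a standard nut, then the sleeve, then the fork clamp; in the short tray, counting from its tab end, put the coil, then the other standard nut. Leave the large nut and the glass jar where they are.

Things in the scene. Friction and masses are not known exactly. Their poses are not given: they have to be found in the camera images.
- long_tray: Long kit tray, black floor, grey walls, 226 x 78 mm, with three compartments in a row, each 70 x 70 mm inside, centred at x = +74 mm (next to the tab), 0 and -74 mm, y = 0. Walls 4 mm thick, 10 mm high above the bench; floor 4 mm thick. Bright 34 mm wide pull tab, 6 mm thick, sticks out 23 mm at one end. Fixed. Origin: centre of underside, on the bench; x along the tray to the tab end, z up.
- short_tray: Short kit tray, black floor, grey walls, 152 x 78 mm, with two compartments in a row, each 70 x 70 mm inside, centred at x = +37 mm (next to the tab) and -37 mm, y = 0. Walls 4 mm thick, 10 mm high above the bench; floor 4 mm thick. Bright 34 mm wide pull tab, 6 mm thick, sticks out 23 mm at one end. Fixed. Origin: centre of underside, on the bench; x along the tray to the tab end, z up.
- nut_a_center (a point): One of two identical standard nuts: plain steel stepped round part with a dark bore on top, standing upright: lower 30 mm is 34 mm in diameter, then a neck 22 mm in diameter, 42 mm tall in all; about 0.16 kg. Point: its centre, 21 mm above its underside; z is up along its axis.
- nut_b_center (a point): One of two identical standard nuts: plain steel stepped round part with a dark bore on top, standing upright: lower 30 mm is 34 mm in diameter, then a neck 22 mm in diameter, 42 mm tall in all; about 0.16 kg. Point: its centre, 21 mm above its underside; z is up along its axis. Either nut may go in either kit.
- sleeve_center (a point): Sleeve: plain steel tube with a wide open bore, standing upright: 40 mm outer and 26 mm inner diameter, 42 mm tall, about 0.14 kg. Point: its centre, 21 mm above its underside; z is up.
- clamp_center (a point): Fork clamp: dark steel U shape seen from above, 52 mm long (x) by 34 mm wide (y), 42 mm tall, about 0.2 kg: a solid block at the -x end (24 mm long) and two 10 mm thick prongs to +x. Outer sides are flat, for a grasp across y. Point: centre of its outline, 21 mm above its underside; z is up. It may lie either way round in its compartment.
- coil_center (a point): Coil: black upright cylinder 34 mm in diameter, 42 mm tall, with a small steel disc on top and a connector stub (14 mm wide, 18 mm high, halfway up) that reaches 28 mm from the axis towards +x; about 0.12 kg. Point: on the cylinder's axis, 21 mm above its underside; z is up. The stub may point any way in the compartment.
- large_nut_center (a point): Large nut, not part of any kit, to be left alone: like the standard nuts but 50 mm in diameter with a 34 mm neck, 42 mm tall; stands among the stock. Point: its centre, 21 mm above its underside.
- jar_center (a point): Empty open glass jar, 76 mm in diameter at the rim, 100 mm tall, standing beyond the stock; to be left alone. Point: on its axis, 50 mm above the bench.
There are look-alikes about, which are no part of the job. Leave any pink or yellow look-alike of the part that bears coil_center alone.

How it is judged:
By the outcome, as a careful person would: the job done as asked, in the order asked, and still so for the second after the job is handed in, with the robot touching nothing.
It also fails if it takes over 106 s, if anything falls off the work surface, if the arm or the gripper's body presses on something with over 40 N, if the wrist force passes 120 N, or if a joint passes its speed limit or range.

## Working session

There is one attempt and no reset: what is moved stays moved. The work goes in short steps, each a Python script; the robot and the scene stay as the last script left them, time stands still between calls to the robot, and variables do not carry over. Pictures are saved under pics/ and viewed, and the job is handed in when it is done.

```bash
mkdir -p pics; ls; cat > h.py <<'E'
import numpy as np, cv2
from bench import arm
def save(n,im): cv2.imwrite('pics/'+n+'.png', im[:,:,::-1])
E
python3 - <<'E'
from h import *
for n in ['scene','top']:
    im=arm.snapshot(n); np.save('pics/'+n+'0.npy',im); save(n+'0',im)
    m=arm.camera_model(n); print(n,np.round(m['mtx'],1).tolist(),np.round(m['camera_from_world'],4).tolist())
s=arm.get_state()
im=arm.snapshot('wrist'); save('wrist0',im)
m=arm.camera_model('wrist'); print({k:np.round(v,4).tolist() for k,v in m.items()})
print(s)
E
```

```text
pics
scene [[387.0, 0.0, 281.9], [0.0, 387.0, 209.0], [0.0, 0.0, 1.0]] [[-0.5914, 0.8063, -0.0102, 308.2725], [0.5749, 0.4128, -0.7064, -243.8592], [-0.5654, -0.4237, -0.7077, 1096.7628], [0.0, 0.0, 0.0, 1.0]]
top [[484.3, 0.0, 280.4], [0.0, 484.3, 206.2], [0.0, 0.0, 1.0]] [[-0.001, -1.0, 0.0081, -13.4878], [-0.9969, 0.0004, -0.0793, 542.4916], [0.0793, -0.0081, -0.9968, 963.2709], [0.0, 0.0, 0.0, 1.0]]
{'mtx': [[330.5588, 0.0, 276.651], [0.0, 330.5588, 210.3684], [0.0, 0.0, 1.0]], 'T_tool_cam': [[0.0005, -0.9624, -0.2717, 69.4695], [1.0, 0.0006, -0.0002, 0.9354], [0.0004, -0.2717, 0.9624, -142.6221], [0.0, 0.0, 0.0, 1.0]]}
{'time': 0.1, 'joint_positions': array([ 1.28708696,  0.46935307, -0.04858346,  1.5335626 ,  0.02410332,
        1.14098772, -0.08232417]), 'qvel': array([ 8.93984402e-05, -2.33067855e-03, -1.27416126e-03, -3.20875014e-03,
        3.84749216e-04, -2.00902972e-05,  8.58716011e-04]), 'joint_efforts': array([ 1.02976472e-03, -5.11510384e+01, -4.68593824e-02, -2.38388443e+01,
        1.07848377e-02,  4.33889654e-03,  4.14466354e-05]), 'ee_pos': array([ 170.01764314, -652.70504433,  230.3765448 ]), 'tool_rot': array([[ 9.67712426e-01,  2.52056364e-01, -4.99719103e-04],
       [ 2.52056851e-01, -9.67711020e-01,  1.65115099e-03],
       [-6.74005666e-05, -1.72379696e-03, -9.99998512e-01]]), 'force': array([ 0.07783896, -0.0500208 ,  0.44300653]), 'moment': array([-0.05150722,  0.04860962,  0.0291622 ]), 'finger_gap': 85.33740707722008}
```

View pics/scene0.png

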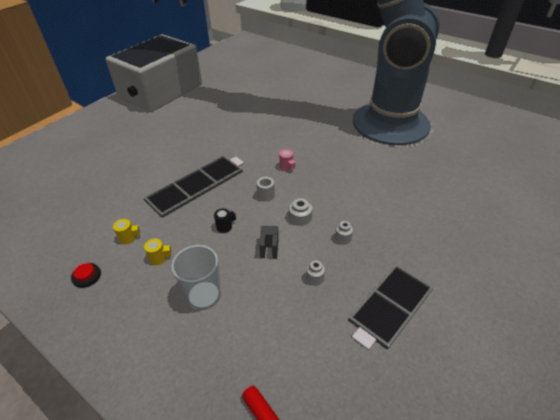

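View pics/top0.png

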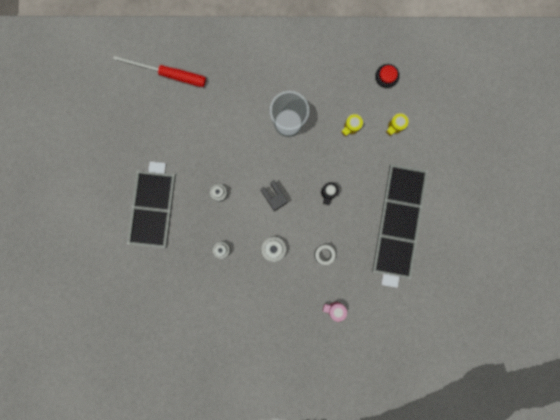

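View pics/wrist0.png

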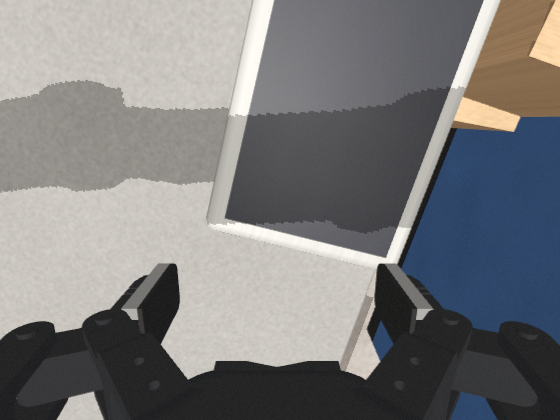

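The top view shows:
- Short tray at (152,210), tab at (157,167).
- Long tray at (400,222), tab at (390,281).
- Small nuts at (218,192) and (221,250), large nut at (274,249), sleeve at (325,255), clamp at (276,195).
- Black coil at (330,190), with yellow look-alikes at (354,122) and (400,121) and a pink one at (338,312).
- Jar at (289,113).

I'll enlarge both views next.

```bash
python3 - <<'E'
import numpy as np,cv2
t=np.load('pics/top0.npy')[:,:,::-1]; s=np.load('pics/scene0.npy')[:,:,::-1]
def crop(im,x0,y0,x1,y1,k,n):
    c=cv2.resize(im[y0:y1,x0:x1],None,fx=k,fy=k,interpolation=cv2.INTER_CUBIC)
    c=cv2.convertScaleAbs(c,alpha=1.5,beta=10)
    for x in range((x0+9)//10*10,x1,10):
        cv2.line(c,((x-x0)*k,0),((x-x0)*k,6 if x%50 else 14),(0,255,0),1)
        if x%20==0: cv2.putText(c,str(x),((x-x0)*k,24),0,.35,(0,255,0),1)
    for y in range((y0+9)//10*10,y1,10):
        cv2.line(c,(0,(y-y0)*k),(6,(y-y0)*k),(0,255,0),1)
        if y%20==0: cv2.putText(c,str(y),(8,(y-y0)*k+4),0,.35,(0,255,0),1)
    print(c.shape); cv2.imwrite('pics/'+n+'.png',c)
crop(t,200,175,360,275,5,'tc1')
crop(t,120,150,190,260,5,'tc2')
crop(t,360,155,440,295,4,'tc3')
crop(s,195,140,365,290,4,'sc1')
crop(s,140,150,250,220,6,'sc2')
crop(s,340,260,440,355,6,'sc3')
E
```

```text
(500, 800, 3)
(550, 350, 3)
(560, 320, 3)
(600, 680, 3)
(420, 660, 3)
(570, 600, 3)
```

View pics/tc1.png

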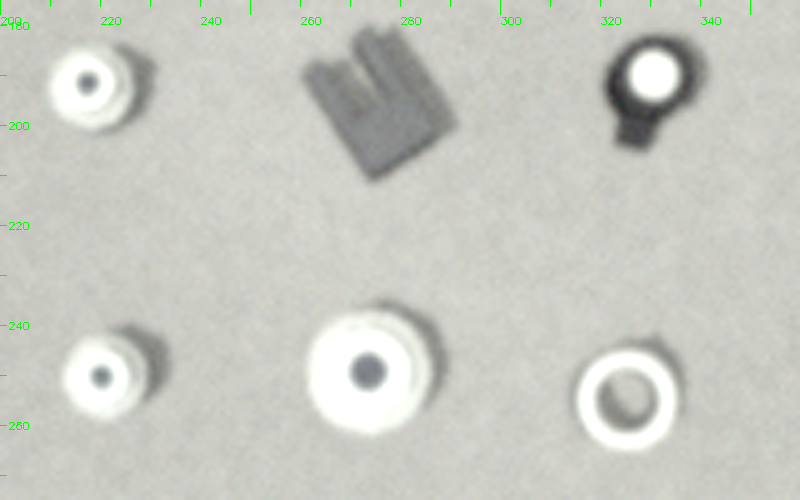

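View pics/tc2.png

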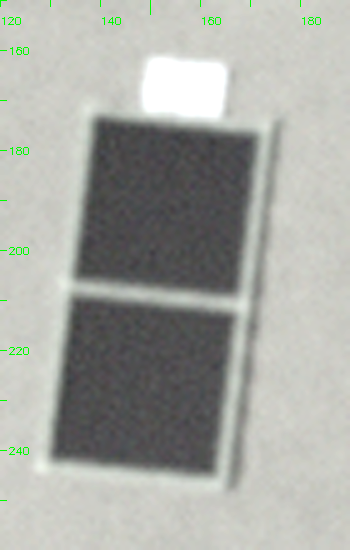

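View pics/tc3.png

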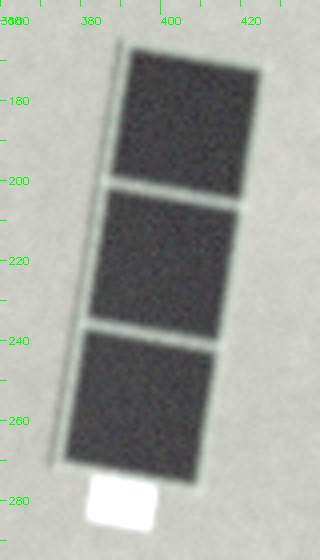

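View pics/sc1.png

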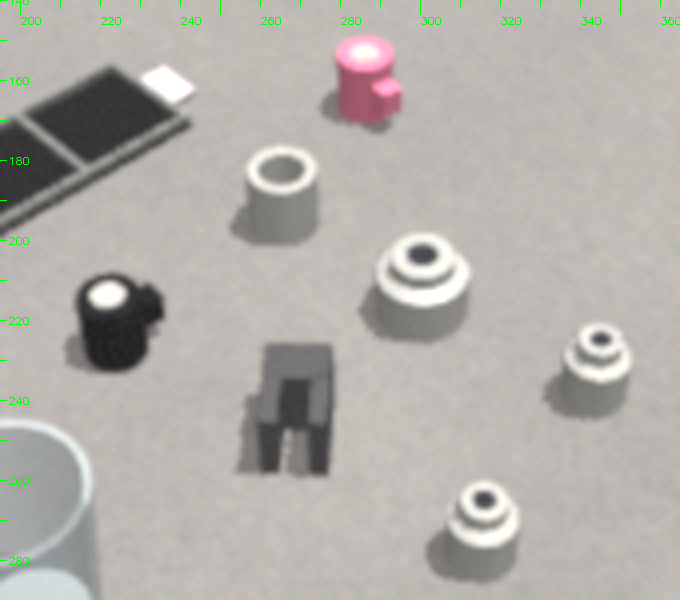

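View pics/sc2.png

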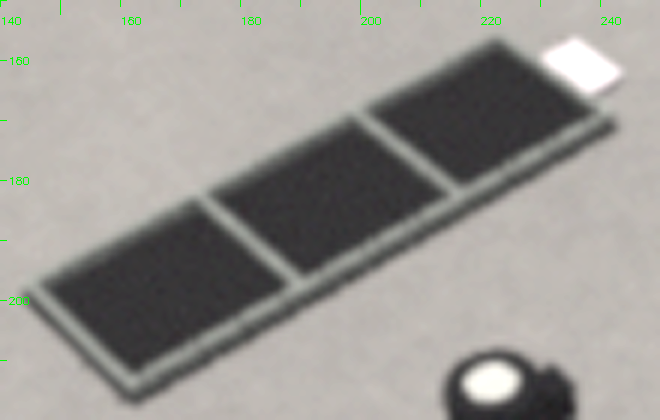

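View pics/sc3.png

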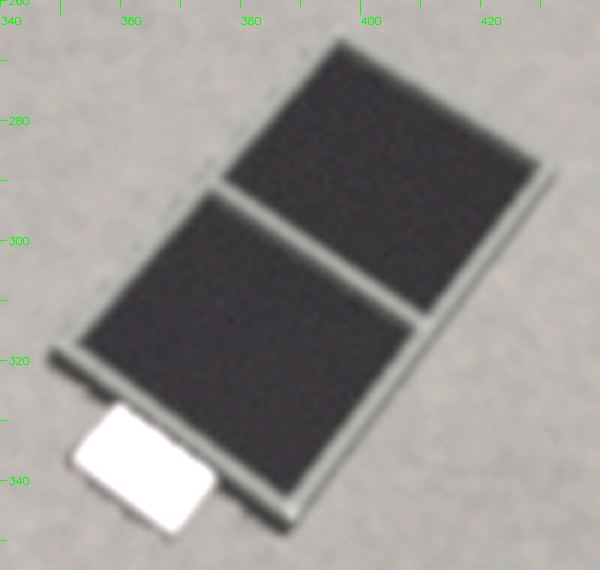

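```bash
cat >> h.py <<'E'
TOP=arm.camera_model('top'); SC=arm.camera_model('scene')
def tri(pt,ps):
    P=[m['mtx']@m['camera_from_world'][:3] for m in (TOP,SC)]
    X=cv2.triangulatePoints(P[0],P[1],np.array(pt,float).reshape(2,1),np.array(ps,float).reshape(2,1))
    return (X[:3]/X[3]).ravel()
def onz(m,p,z):
    T=m['camera_from_world']; d=T[:3,:3].T@np.linalg.solve(m['mtx'],[p[0],p[1],1.]); o=-T[:3,:3].T@T[:3,3]
    return o+d*(z-o[2])/d[2]
def proj(m,X):
    T=m['camera_from_world']; r,_=cv2.Rodrigues(T[:3,:3]); return cv2.projectPoints(np.array(X,float).reshape(-1,1,3),r,T[:3,3],m['mtx'],None)[0].reshape(-1,2)
E
python3 - <<'E'
from h import *
np.set_printoptions(precision=1,suppress=True)
t=lambda a,k,x,y:((a[0]+.5)/k-.5+x,(a[1]+.5)/k-.5+y)
T1=lambda *a:t(a,5,200,175); S1=lambda *a:t(a,4,195,140)
D={'nutF':(T1(88,83),S1(484,499)),'nutN':(T1(101,376),S1(601,339)),'large':(T1(368,371),S1(422,255)),
'sleeve':(T1(627,400),S1(282,170)),'coil':(T1(655,76),S1(107,294)),
'clBlockR':(T1(375,181),S1(333,346)),'clBlockL':(T1(456,124),S1(264,347)),'clTipR':(T1(304,75),S1(331,423)),'clTipL':(T1(400,30),S1(259,423))}
for n,(a,b) in D.items():
    print(n,tri(a,b),onz(TOP,a,42))
print('stub',onz(TOP,T1(633,148),30))
# trays: outer/divider features z=10
T2=lambda *a:t(a,5,120,150); T3=lambda *a:t(a,4,360,155); S2=lambda *a:t(a,6,140,150);S3=lambda *a:t(a,6,340,260)
for n,a,b in [('sh far-left(y+) corner',T2(92,103),S3(293,522)),('sh far right',T2(272,120),S3(52,350)),('sh near right',T2(230,487),S3(340,38)),('sh near left',T2(40,468),S3(553,172)),
 ('div L',T2(68,285),S3(430,325)),('div R',T2(245,304),S3(214,184)),
 ('lg far-left',T3(122,40),S2(133,398)),('lg near-left',T3(54,468),S2(615,125)),('div1 left',T3(90,326),S2(462,190)),('div2 left',T3(113,184),S2(305,281)),
 ('div1 right',T3(218,346),S2(358,112)),('div2 right',T3(241,205),S2(203,195)),('lg farright',T3(262,70),S2(30,290)),('lg nearright',T3(196,484),S2(497,38))]:
    print(n,tri(a,b),onz(TOP,a,10))
# jar
print('jar rim',onz(TOP,(289.5,110),100))
E
```

```text
nutF [570.8 112.1  44. ] [571.  112.3  42. ]
nutN [454.6 105.9  43.8] [454.6 106.1  42. ]
large [456.5   0.5  43.4] [456.4   0.6  42. ]
sleeve [ 444.9 -101.7   42. ] [ 444.9 -101.8   42. ]
coil [ 573.7 -114.    43.3] [ 573.8 -114.1   42. ]
clBlockR [531.9  -2.   38.4] [531.8  -2.1  42. ]
clBlockL [553.6 -32.8  37.5] [554.5 -34.4  42. ]
clTipR [573.9  26.9  40.3] [574.2  26.2  42. ]
clTipL [591.4  -9.2  32.3] [592.3 -12.1  42. ]
stub [ 545.9 -106.2   30. ]
sh far-left(y+) corner [617.9 281.3   9.1] [618.2 280.1  10. ]
sh far right [611.  205.6  10.7] [611.1 205.7  10. ]
sh near right [459.5 222.8   5.1] [460.1 220.4  10. ]
sh near left [468.  298.4   7.1] [467.9 297.9  10. ]
div L [542.4 288.1  11.9] [542.8 288.2  10. ]
div R [534.6 216.4   9.5] [534.9 215.5  10. ]
lg far-left [ 630.8 -243.     5.1] [ 630.  -241.8   10. ]
lg near-left [ 409.  -204.1    2.7] [ 409.6 -202.9   10. ]
div1 left [ 481.2 -221.9    9.6] [ 481.8 -222.6   10. ]
div2 left [ 554.2 -235.     9.2] [ 555.  -235.7   10. ]
div1 right [ 471.3 -287.4   11.3] [ 471.6 -288.1   10. ]
div2 right [ 543.5 -300.9   11.1] [ 544.1 -301.7   10. ]
lg farright [ 615.4 -315.8    6.6] [ 614.3 -314.3   10. ]
lg nearright [ 401.3 -274.8   11. ] [ 401.4 -275.3   10. ]
jar rim [719.8 -30.7 100. ]
```

Heights agree with the text (parts 42–44 mm, tray walls about 10 mm). I'll refine the poses by overlaying the models on both views.

```bash
cat > poses.py <<'E'
import numpy as np
rad=np.deg2rad
POSE={'nutF':(571,112.2,0),'nutN':(454.6,106,0),'sleeve':(444.9,-101.8,0),'coil':(573.8,-114,164.0),'clamp':(563,-5.6,32.),
'long':(513.3,-260,169.6),'short':(539.5,251.5,5.8+0)}
E
cat > ov.py <<'E'
from h import *; from poses import *; import sys
def tf(n,P):
    x,y,a=POSE[n]; a=rad(a); P=np.array(P,float); R=np.array([[np.cos(a),-np.sin(a)],[np.sin(a),np.cos(a)]])
    return np.c_[P[:,:2]@R.T+[x,y],P[:,2]]
def rect(x0,x1,y0,y1,z): return [(x0,y0,z),(x1,y0,z),(x1,y1,z),(x0,y1,z),(x0,y0,z)]
def circ(r,z): return [(r*np.cos(t),r*np.sin(t),z) for t in np.linspace(0,6.2832,40)]
def polys(n):
    if n=='long': return [rect(-113,113,-39,39,10)]+[rect(c-35,c+35,-35,35,10) for c in(74,0,-74)]+[rect(113,136,-17,17,6)]
    if n=='short': return [rect(-76,76,-39,39,10)]+[rect(c-35,c+35,-35,35,10) for c in(37,-37)]+[rect(76,99,-17,17,6)]
    if n.startswith('nut'): return [circ(17,30),circ(11,42),circ(17,0)]
    if n=='sleeve': return [circ(20,42),circ(13,42),circ(20,0)]
    if n=='coil': return [circ(17,42),circ(17,0),rect(17,28,-7,7,30)]
    if n=='clamp': return [[(-26,-17,z),(26,-17,z),(26,-7,z),(-2,-7,z),(-2,7,z),(26,7,z),(26,17,z),(-26,17,z),(-26,-17,z)] for z in (42,0)]
def overlay(m,im,x0,y0,x1,y1,k,name):
    c=cv2.resize(im[y0:y1,x0:x1][:,:,::-1],None,fx=k,fy=k,interpolation=cv2.INTER_CUBIC); c=cv2.convertScaleAbs(c,alpha=1.5,beta=10)
    for n in POSE:
        for p in polys(n):
            q=(proj(m,tf(n,p))-[x0,y0]+.5)*k-.5
            cv2.polylines(c,[np.round(q*8).astype(np.int32)],False,(0,0,255) ,1,cv2.LINE_AA,3)
    cv2.imwrite('pics/'+name+'.png',c)
if __name__=='__main__':
    v=sys.argv[1]
    t=np.load('pics/top0.npy'); s=np.load('pics/scene0.npy')
    overlay(TOP,t,120,150,440,300,2,'ot_'+v) if 0 else None
    A=[]
    for (m,im,b,k) in [(TOP,t,(200,175,360,275),5),(TOP,t,(120,150,190,260),5),(TOP,t,(360,155,440,295),4),(SC,s,(195,140,365,290),4)]:
        n=f'o{len(A)}_{v}'; overlay(m,im,*b,k,n); A.append(cv2.imread(f'pics/{n}.png'))
    h=560; C=np.zeros((h,700,3),np.uint8); C[:550,:350]=A[1]; C[:560,370:690]=A[2]; cv2.imwrite(f'pics/ot_{v}.png',C)
E
python3 ov.py 1
```

```text
(no output)
```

View pics/o0_1.png

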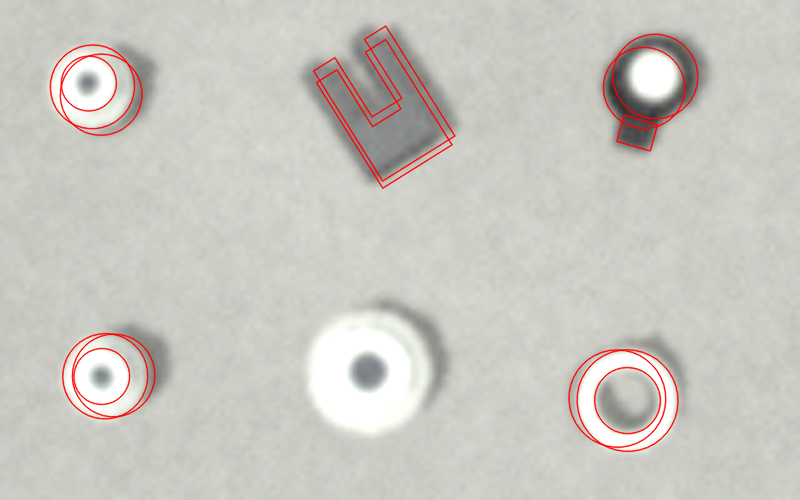

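View pics/ot_1.png

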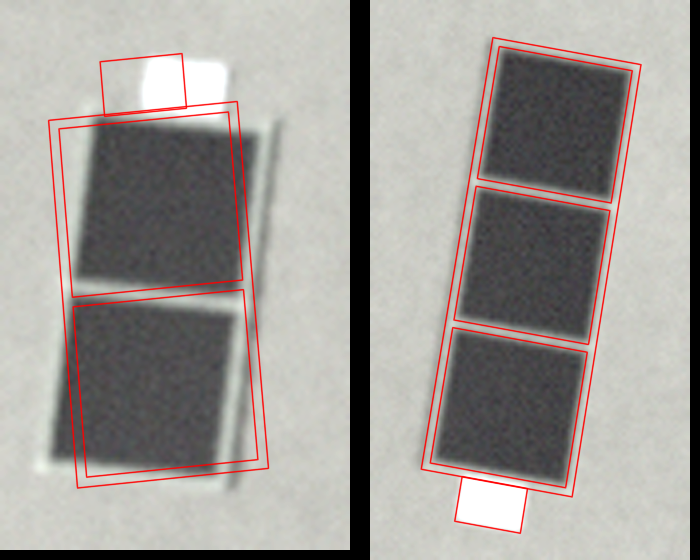

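View pics/o3_1.png

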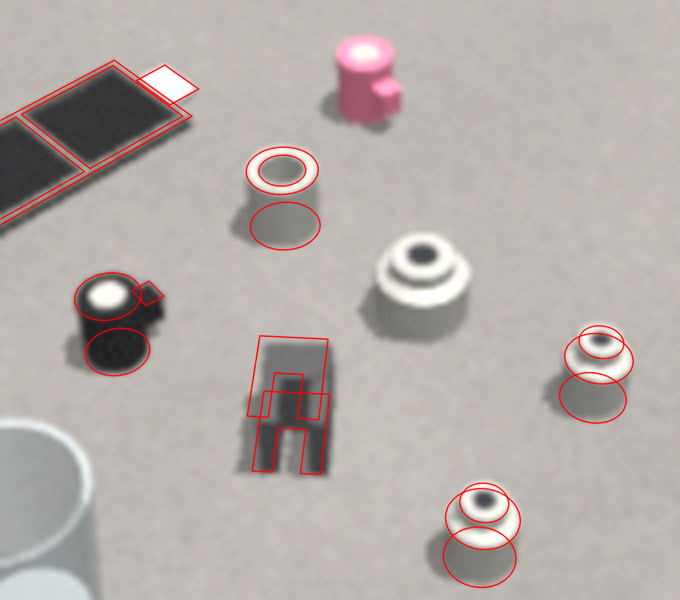

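```bash
sed -i "s/(563,-5.6,32.)/(560.5,-3,35.5)/; s/(539.5,251.5,5.8+0)/(539.3,251.7,-6.2)/" poses.py; python3 ov.py 2; python3 -c "
import cv2,numpy as np
a=cv2.imread('pics/o0_2.png')[0:220,260:500];b=cv2.imread('pics/o3_2.png')[300:500,220:360];c=cv2.imread('pics/o1_2.png')
C=np.zeros((550,790,3),np.uint8);C[:550,:350]=c;a=cv2.resize(a,None,fx=1.7,fy=1.7);C[:a.shape[0],360:360+a.shape[1]]=a;b=b[:160];C[385:545,360:500]=b;cv2.imwrite('pics/mix2.png',C)"
```

```text
(no output)
```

View pics/mix2.png

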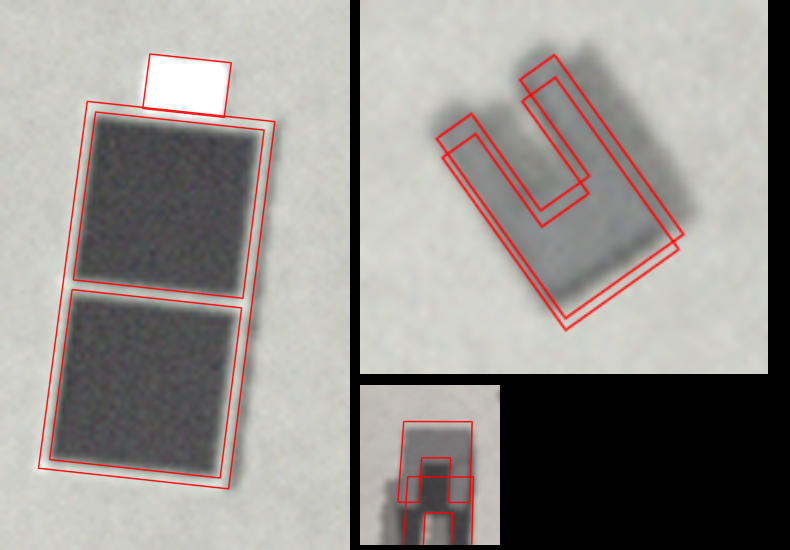

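```bash
sed -i "s/(560.5,-3,35.5)/(563.5,-1.5,35.5)/" poses.py; cat >> h.py <<'E'
from poses import POSE
def R(a):
    a=np.deg2rad(a); return np.array([[np.cos(a),np.sin(a),0],[np.sin(a),-np.cos(a),0],[0,0,-1.]])
def slot(t,dx,dy=0):
    x,y,a=POSE[t]; a=np.deg2rad(a); return np.array([x+dx*np.cos(a)-dy*np.sin(a), y+dx*np.sin(a)+dy*np.cos(a)])
# part: (pick yaw, place xy, place yaw)
JOBS={'nutN':(-6.2,slot('short',-37),-6.2),'coil':(-15.8,slot('short',40),-6.2),
'nutF':(-10.4,slot('long',74),-10.4),'sleeve':(-10.4,slot('long',0),-10.4),'clamp':(35.5,slot('long',-74),-10.4)}
E
python3 - <<'E'
from h import *
np.set_printoptions(precision=2,suppress=True)
for n,(a,p,b) in JOBS.items():
    x,y,_=POSE[n]
    for q,ang in (((x,y),a),(p,b)):
        print(n,np.array(q),np.hypot(*q),[ (z, arm.ik([*q,z],R(ang))) for z in (4,110)])
E
```

```text
nutN [454.6 106. ] 466.7945586658011 [(4, array([ 0.03,  0.52, -0.43,  2.18,  0.43,  0.52, -2.41])), (110, array([ 0.29,  0.38, -0.73,  2.1 ,  0.36,  0.78, -2.35]))]
nutN [502.52 255.7 ] 563.8290333949727 [(4, array([-0.17,  0.64, -0.49,  1.95,  0.48,  0.66, -2.65])), (110, array([-0.66,  0.43,  0.14,  1.93, -0.08,  0.79, -2.15]))]
coil [ 573.8 -114. ] 585.0149057930063 [(4, array([ 0.25,  0.61, -0.16,  1.92,  0.16,  0.62, -1.87])), (110, array([ 0.33,  0.47, -0.27,  1.86,  0.16,  0.83, -1.87]))]
coil [579.07 247.38] 629.6938574919761 [(4, array([-0.11,  0.72, -0.51,  1.79,  0.49,  0.76, -2.56])), (110, array([ 0.06,  0.65, -0.77,  1.73,  0.53,  0.98, -2.58]))]
nutF [571.  112.2] 581.9191009066467 [(4, array([ 0.  ,  0.63, -0.36,  1.92,  0.35,  0.65, -2.33])), (110, array([ 0.16,  0.52, -0.57,  1.85,  0.36,  0.88, -2.33]))]
nutF [ 440.52 -246.64] 504.8625182833627 [(4, array([ 0.54,  0.53, -0.14,  2.11,  0.14,  0.52, -1.46])), (110, array([ 0.59,  0.35, -0.2 ,  2.04,  0.1 ,  0.75, -1.42]))]
sleeve [ 444.9 -101.8] 456.3981266394506 [(4, array([ 0.31,  0.48, -0.22,  2.21,  0.23,  0.47, -1.84])), (110, array([ 0.46,  0.3 , -0.38,  2.14,  0.17,  0.73, -1.79]))]
sleeve [ 513.3 -260. ] 575.3928136499446 [(4, array([ 0.5 ,  0.6 , -0.14,  1.94,  0.14,  0.61, -1.48])), (110, array([ 0.53,  0.45, -0.17,  1.88,  0.1 ,  0.82, -1.45]))]
clamp [563.5  -1.5] 563.5019964472176 [(4, array([ 0.25,  0.63, -0.42,  1.96,  0.41,  0.64, -1.39])), (110, array([ 0.37,  0.49, -0.58,  1.89,  0.35,  0.86, -1.34]))]
clamp [ 586.08 -273.36] 646.6990162607186 [(4, array([ 0.46,  0.68, -0.12,  1.77,  0.12,  0.7 , -1.48])), (110, array([ 0.48,  0.55, -0.15,  1.71,  0.1 ,  0.89, -1.47]))]
```

```bash
sed -i "s/'nutN':(-6.2,slot('short',-37),-6.2),'coil':(-15.8,slot('short',40),-6.2)/'nutN':(173.8,slot('short',-37),173.8),'coil':(164.2,slot('short',40),173.8)/" h.py
cat >> h.py <<'E'
np.set_printoptions(precision=2,suppress=True)
def wlook(n):
    s=arm.get_state(); im=arm.snapshot('wrist'); save(n,im); np.savez('pics/'+n+'.npz',im=im,p=s['ee_pos'],R=s['tool_rot']); return s
def st(tag=''):
    s=arm.get_state(); print(tag,'t',round(s['time'],2),'p',s['ee_pos'],'F',s['force'],'gap',round(s['finger_gap'],1)); return s
def pick(n,z=5,f=60,open_=64):
    a=JOBS[n][0]; x,y,_=POSE[n]
    arm.set_gripper(open_); arm.movep([x,y,120],R(a)); st('above')
    arm.move_l([x,y,50],rate=250)
    h=arm.move_l([x,y,z],rate=120,until_force=15); st('down %s'%h)
    arm.set_gripper(0,f); st('gripped')
    arm.move_l([x,y,120],rate=200); st('lifted')
def place(n,z=5,back=60):
    _,p,b=JOBS[n]
    arm.movep([*p,120],R(b)); arm.move_l([*p,z+14],rate=200)
    h=arm.move_l([*p,z+1],rate=40,until_force=6); st('placed contact %s'%h)
    arm.set_gripper(back); st('open')
    arm.move_l([*p,120],rate=250); st('up')
E
python3 - <<'E'
from h import *
n='nutN'; a=JOBS[n][0]; x,y,_=POSE[n]
arm.set_gripper(64); arm.movep([x,y,150],R(a)); wlook('w1'); st()
E
```

```text
t 3.42 p [454.93 105.33 149.91] F [-0.14  0.25  0.16] gap 63.7
```

View pics/w1.png

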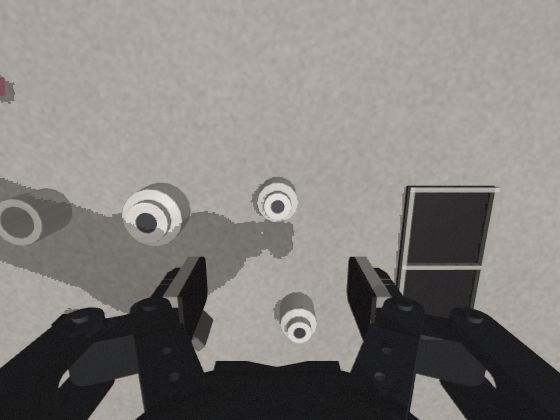

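The wrist view shows the near nut's bore at (277,207), centred between the jaws, with the large nut at (148,222) clear of the fingers. I'll check this against the calibration.

```bash
cat >> h.py <<'E'
WM=arm.camera_model('wrist')
def wcam(p,Rt):
    T=np.eye(4);T[:3,:3]=Rt;T[:3,3]=p
    return {'mtx':WM['mtx'],'camera_from_world':np.linalg.inv(T@WM['T_tool_cam'])}
E
python3 - <<'E'
from h import *
d=np.load('pics/w1.npz'); m=wcam(d['p'],d['R'])
print(proj(m,[(454.6,106,42),(571,112.2,42),(456.5,.5,42)]))
print(onz(m,(277.3,207),42),onz(m,(299.5,333),42),onz(m,(147,222),42))
P=[TOP['mtx']@TOP['camera_from_world'][:3], m['mtx']@m['camera_from_world'][:3]]
X=cv2.triangulatePoints(P[0],P[1],np.array([[219.8,249.8]]).T,np.array([[277.3,207.]]).T); print((X[:3]/X[3]).ravel())
E
```

```text
[[278.31 206.44]
 [299.56 332.44]
 [146.86 222.71]]
[454.97 105.16  42.  ] [571.56 112.09  42.  ] [455.93   0.74  42.  ]
[454.52 105.64  44.46]
```

The three views agree to within 1 mm, so I'll pick this nut.

```bash
python3 - <<'E'
from h import *
pick('nutN'); wlook('w2')
E
```

```text
above t 3.88 p [453.42 105.52 119.18] F [-0.21 -0.65 -0.08] gap 63.6
down False t 4.84 p [455.39 106.52   6.05] F [ 0.65 -0.36 -0.02] gap 64.0
gripped t 5.23 p [455.22 106.1    6.16] F [-0.15 -0.85  8.02] gap 32.2
lifted t 5.96 p [453.92 105.2  119.1 ] F [ 0.6  -0.47 -1.78] gap 32.0
```

View pics/w2.png

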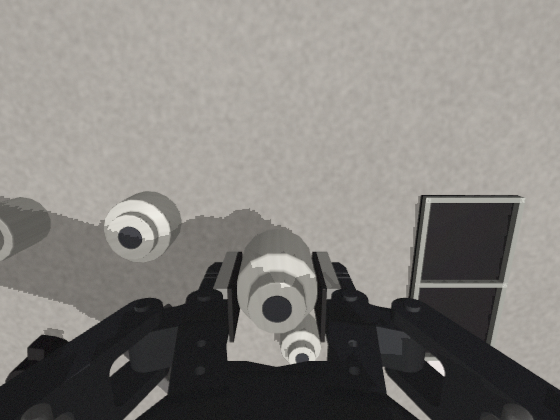

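The nut is held upright between the pads (gap 32). I'll place it in the short tray's second compartment.

```bash
python3 - <<'E'
from h import *
place('nutN'); im=arm.snapshot('scene'); save('s3',im[240:380,320:460].repeat(4,0).repeat(4,1)); wlook('w3')
E
```

```text
placed contact True t 7.66 p [503.73 256.39  10.2 ] F [-0.29 -0.83  5.36] gap 32.1
open t 8.04 p [502.82 255.49   8.8 ] F [ 0.47  0.24 -0.49] gap 60.1
up t 8.63 p [502.52 255.26 120.07] F [ 0.33 -0.21 -1.05] gap 60.3
```

View pics/s3.png

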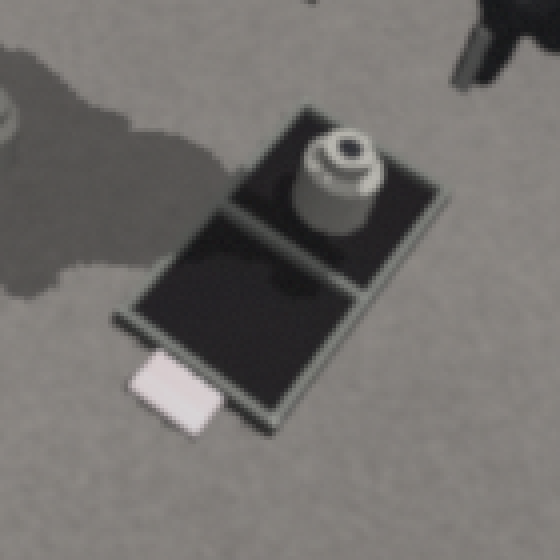

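View pics/w3.png

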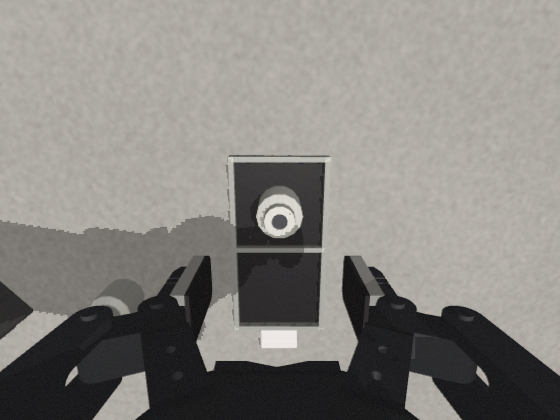

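The nut stands upright, centred in the second compartment at wrist (279,215). Contact came 4 mm above pick height, which matches the floor.

Coil candidates in the top view are black (330,190), yellow (354,122) and (400,121), and pink (338,312). The black one fits: black cylinder, steel disc and stub. I'll confirm from above.

```bash
python3 - <<'E'
from h import *
n='coil'; a=JOBS[n][0]; x,y,_=POSE[n]
arm.movep([x,y,150],R(a)); wlook('w4')
d=np.load('pics/w4.npz'); m=wcam(d['p'],d['R'])
print(proj(m,[(x,y,42),(x+28*np.cos(np.deg2rad(164.2)),y+28*np.sin(np.deg2rad(164.2)),30),(563.5,-1.5,42)]))
c=d['im'][130:290,40:400]; save('w4c',cv2.resize(c,None,fx=2.2,fy=2.2,interpolation=cv2.INTER_CUBIC))
E
```

```text
[[274.7  207.65]
 [274.82 169.85]
 [414.63 156.24]]
```

View pics/w4.png

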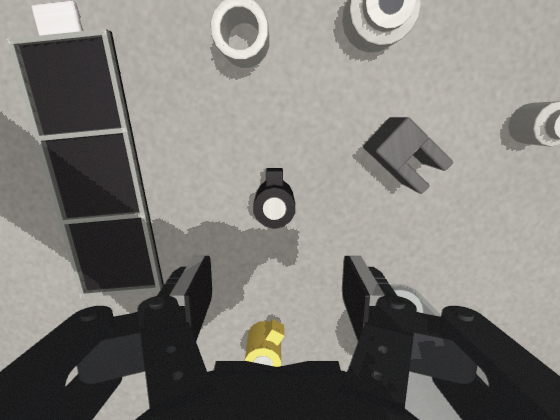

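View pics/w4c.png

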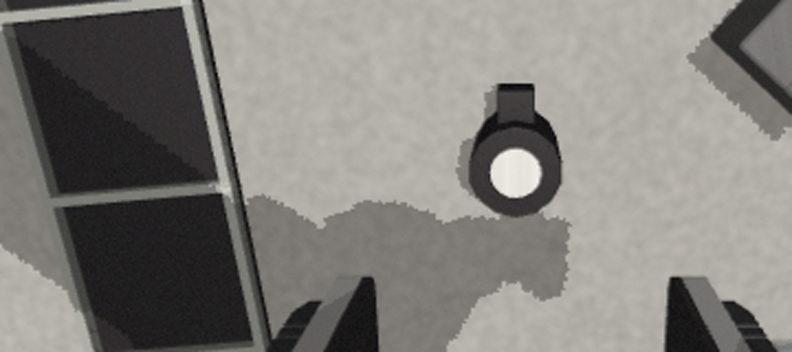

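The black coil with its steel disc is confirmed at (274,208), stub aligned with the tool at (274,172). I'll pick and place it.

```bash
python3 - <<'E'
from h import *
pick('coil',f=50); place('coil'); wlook('w5'); im=arm.snapshot('scene'); save('s5',im[240:380,320:460].repeat(4,0).repeat(4,1))
E
```

```text
above t 10.66 p [ 572.48 -113.94  118.75] F [0.65 0.74 0.63] gap 64.0
down False t 11.62 p [ 574.16 -113.76    5.37] F [ 0.08 -0.04  0.61] gap 64.0
gripped t 11.99 p [ 574.53 -114.02    6.02] F [-0.72  0.51  5.25] gap 32.5
lifted t 12.72 p [ 572.7  -114.49  118.71] F [-0.26 -0.41 -1.29] gap 33.2
placed contact True t 15.06 p [580.34 248.48   9.83] F [-1.18  0.15  4.12] gap 32.7
open t 15.43 p [579.33 247.34   8.28] F [-0.7   0.05  0.13] gap 60.1
up t 16.03 p [579.04 246.99 120.24] F [-0.35 -0.75 -0.47] gap 59.9
```

View pics/w5.png

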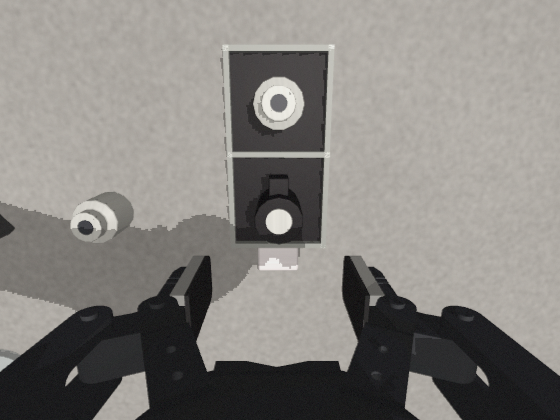

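View pics/s5.png

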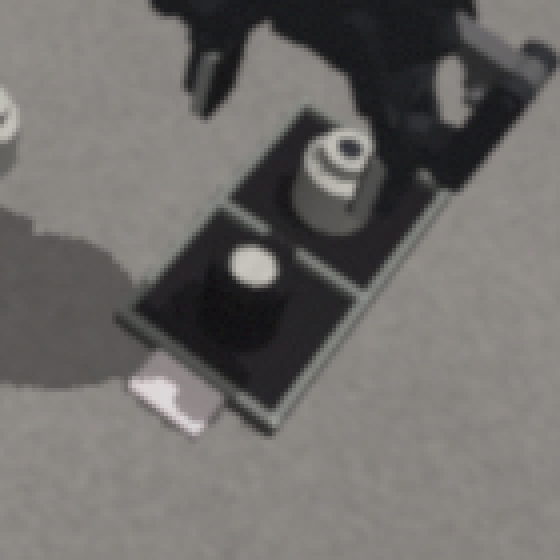

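The coil stands upright in the tab compartment, disc at (279,221), stub clear of the divider. Next I'll move the far nut and the sleeve to the long tray.

```bash
sed -i "s/'nutF':(-10.4,slot('long',74),-10.4),'sleeve':(-10.4,slot('long',0),-10.4),'clamp':(35.5,slot('long',-74),-10.4)/'nutF':(169.6,slot('long',74),169.6),'sleeve':(169.6,slot('long',0),169.6),'clamp':(215.5,slot('long',-74),169.6)/" h.py; python3 - <<'E'
from h import *
POSE['nutF']=(571.3,112.2,0)
pick('nutF'); place('nutF'); wlook('w6')
n='sleeve'; a=JOBS[n][0]; x,y,_=POSE[n]
arm.movep([x,y,150],R(a)); wlook('w7')
d=np.load('pics/w7.npz'); print(proj(wcam(d['p'],d['R']),[(x,y,42)]))
E
```

```text
above t 16.95 p [571.33 111.57 119.9 ] F [-0.08  0.59  0.14] gap 64.0
down False t 17.91 p [571.55 112.57   5.34] F [ 0.03 -0.47  0.75] gap 64.1
gripped t 18.3 p [571.93 112.37   6.17] F [-1.14 -0.04  6.87] gap 31.9
lifted t 19.02 p [570.49 111.34 118.71] F [ 0.35  0.56 -2.23] gap 32.3
placed contact True t 21.43 p [ 441.83 -247.16   10.13] F [-2.08 -0.72  7.37] gap 31.8
open t 21.81 p [ 440.72 -246.8     8.87] F [-0.29 -0.32  0.87] gap 60.0
up t 22.4 p [ 440.06 -246.92  119.89] F [-0.19  0.79 -1.1 ] gap 59.7
[[277.18 208.04]]
```

View pics/w6.png

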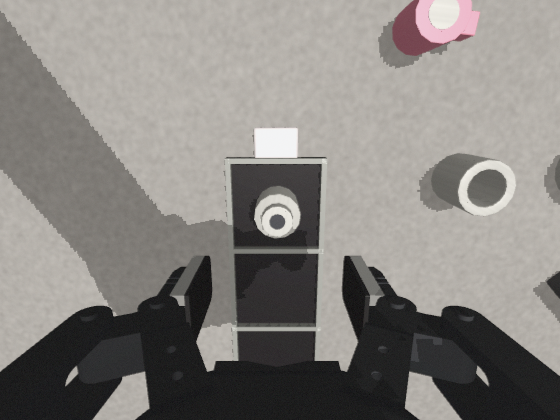

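View pics/w7.png

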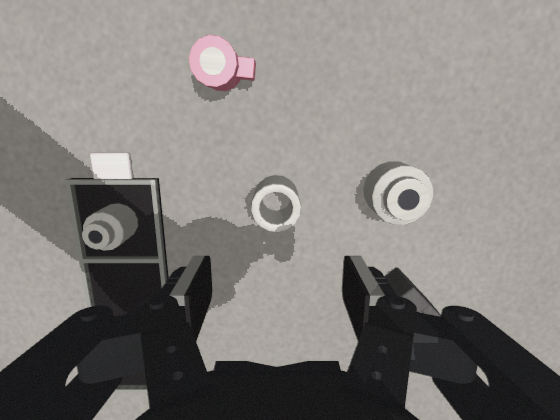

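The nut is centred in the long tray's tab compartment at (277,215). The sleeve's ring is at (276,207), predicted (277,208). I'll pick and place it, then look at the clamp.

```bash
python3 - <<'E'
from h import *
pick('sleeve',open_=66,f=50); place('sleeve',back=60); wlook('w8')
n='clamp'; a=JOBS[n][0]; x,y,_=POSE[n]
arm.movep([x,y,150],R(a)); wlook('w9')
d=np.load('pics/w9.npz'); m=wcam(d['p'],d['R']); c=np.deg2rad(35.5);X=np.array([np.cos(c),np.sin(c),0]);Y=np.array([-np.sin(c),np.cos(c),0])
im=d['im'].copy()
q=proj(m,[np.array([x,y,42])+u*26*X+v*17*Y for u,v in((-1,-1),(1,-1),(1,1),(-1,1))]); print(q)
cv2.polylines(im,[np.round(q).astype(np.int32)],True,(255,0,0),1); save('w9o',im)
E
```

```text
above t 23.62 p [ 443.57 -101.99  119.07] F [-0.02 -0.13  0.74] gap 66.1
down False t 24.58 p [ 445.81 -101.76    6.02] F [ 0.81 -0.19 -0.91] gap 65.9
gripped t 24.94 p [ 445.66 -101.98    6.14] F [-1.25 -0.62  7.26] gap 38.7
lifted t 25.67 p [ 443.93 -102.23  119.14] F [-0.59 -0.55 -1.23] gap 38.7
placed contact True t 27.37 p [ 514.64 -260.41   10.2 ] F [-1.12 -0.39  5.45] gap 38.7
open t 27.71 p [ 513.41 -260.13    8.8 ] F [-0.19  0.21  0.27] gap 59.7
up t 28.3 p [ 512.95 -260.23  120.12] F [-0.34 -1.25 -0.51] gap 60.4
[[257.13 176.17]
 [258.35 240.06]
 [300.53 239.94]
 [301.68 176.05]]
```

View pics/w8.png

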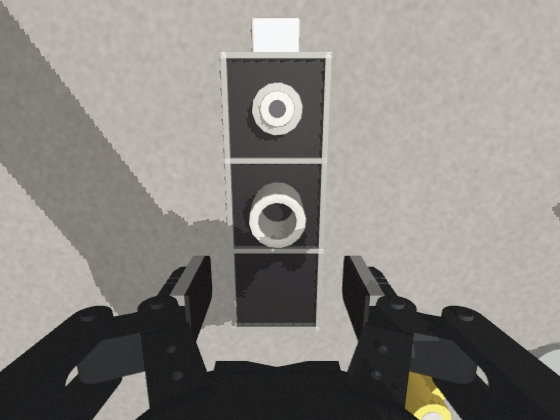

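View pics/w9o.png

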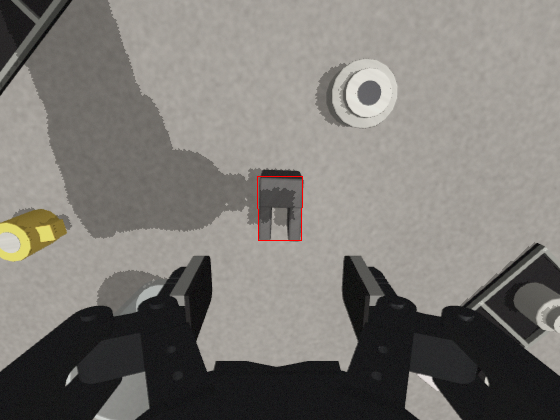

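The sleeve stands in the middle compartment at (277,218). The clamp outline matches within 1–2 px. I'll grasp it 6 mm towards its block, near the centre of mass.

```bash
python3 - <<'E'
from h import *
c=np.deg2rad(35.5); x,y,_=POSE['clamp']
POSE['clamp']=(x-6*np.cos(c),y-6*np.sin(c),0); JOBS['clamp']=(215.5,slot('long',-68),169.6)
pick('clamp',f=70); wlook('w10'); place('clamp'); wlook('w11')
arm.movep([500,0,260],R(180)); save('t11',arm.snapshot('top')); im=arm.snapshot('scene'); save('s11',im)
E
```

```text
above t 29.9 p [557.41  -6.12 118.82] F [ 0.2  -0.21  0.63] gap 63.7
down False t 30.86 p [559.13  -4.62   5.69] F [ 0.95  0.36 -0.42] gap 63.9
gripped t 31.23 p [559.33  -4.64   6.11] F [-1.49 -0.59  5.85] gap 32.8
lifted t 31.96 p [557.63  -5.77 118.59] F [ 0.24  0.07 -2.16] gap 33.4
placed contact True t 34.03 p [ 581.72 -272.71   10.06] F [-0.75 -0.06  4.36] gap 33.1
open t 34.41 p [ 580.27 -272.33    8.2 ] F [ 0.13 -1.    0.48] gap 59.9
up t 35.01 p [ 579.89 -272.45  120.17] F [-0.6   0.7  -1.62] gap 59.8
```

View pics/w11.png

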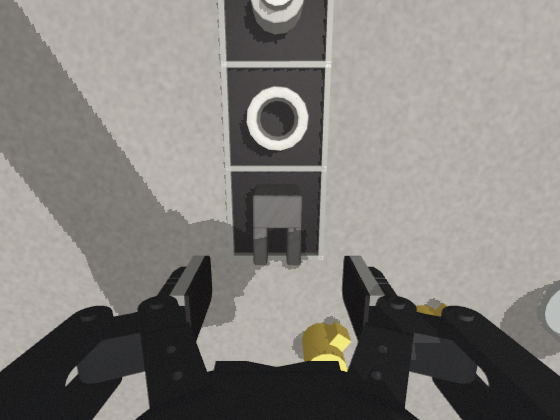

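View pics/t11.png

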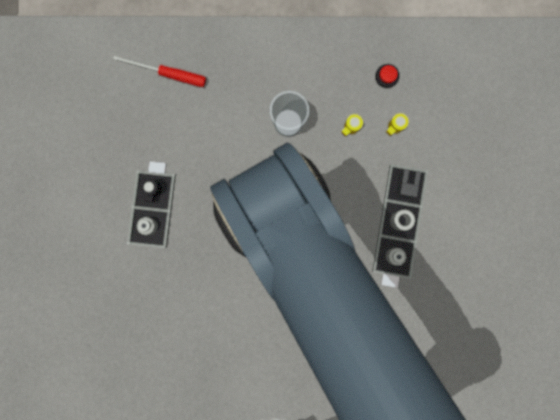

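View pics/s11.png

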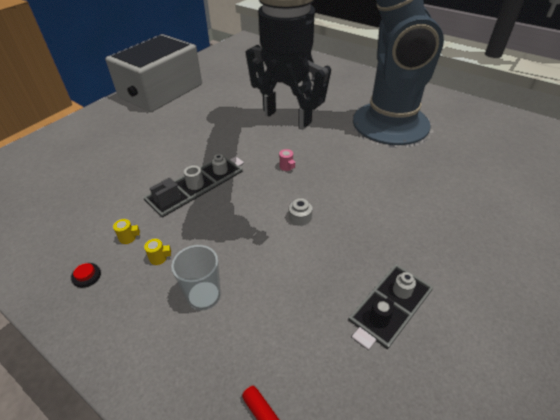

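All five parts are in place. The large nut (300,210) and the jar (197,277) stand where they were in the scene view. I'll enlarge the trays for a last check.

```bash
python3 - <<'E'
from h import *
s=cv2.imread('pics/s11.png');t=cv2.imread('pics/t11.png')
f=lambda c,k:cv2.convertScaleAbs(cv2.resize(c,None,fx=k,fy=k,interpolation=cv2.INTER_CUBIC),alpha=1.8,beta=10)
C=np.zeros((600,800,3),np.uint8)
for im,(x,y) in((f(s[140:220,140:250],4),(0,0)),(f(s[260:350,340:440],3),(0,325)),(f(t[160:295,365:430],4),(450,0)),(f(t[150:255,120:185],2),(310,330))):
    h,w=im.shape[:2];h=min(h,600-y);C[y:y+h,x:x+w]=im[:h]
cv2.imwrite('pics/fin.png',C)
d=np.load('pics/w11.npz');m=wcam(d['p'],d['R'])
x,y=slot('long',-74);c=np.deg2rad(-10.4);X=np.array([np.cos(c),np.sin(c),0]);Y=np.array([-np.sin(c),np.cos(c),0])
print(proj(m,[np.array([x,y,46])+u*X+v*17*Y for u,v in((-26,-1),(-26,1),(26,1),(26,-1))]))
E
```

```text
[[252.76 191.97]
 [303.41 192.  ]
 [301.74 263.09]
 [254.16 263.06]]
```

View pics/fin.png

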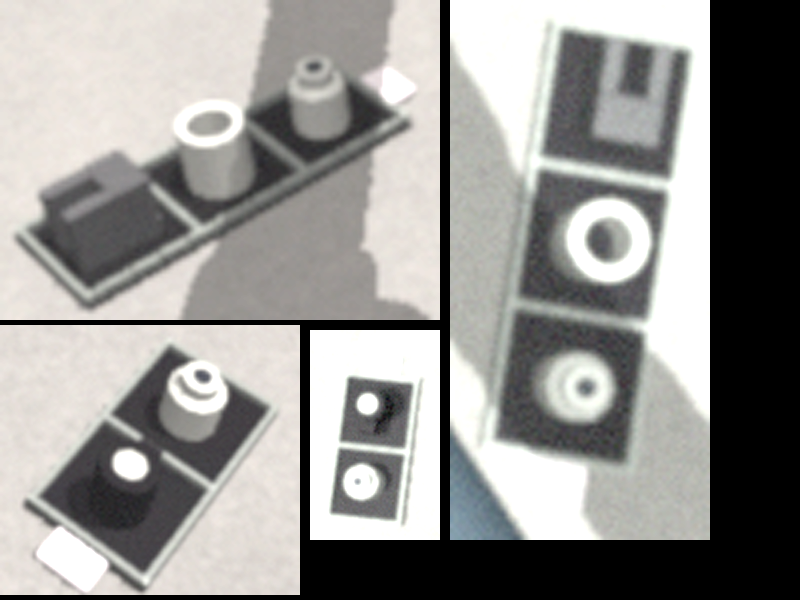

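All five parts stand upright inside their compartments, in the right order. The clamp corners lie within about 3 px of the centred prediction. I'm handing the job in.

```bash
python3 - <<'E'
from h import *
st(); print(arm.close_job())
E
```

```text
t 36.37 p [500.42  -1.86 259.18] F [-0.03 -0.68 -0.48] gap 60.1
the job is handed in; nothing more can be done
None
```

Both kits are made up and the job is handed in at 36.4 s of the 106 s allowed. Counting from each tab, the long tray holds a standard nut, the sleeve and the fork clamp, and the short tray holds the black coil and the other standard nut.

- **Placing:** each part touched down about 4 mm above its pick height, which matches the tray floor.
- **Last pictures:** the final wrist, top and scene views show every part upright, roughly centred and clear of the walls. The clamp is within about 3 px of the predicted centred outline.
- **Left alone:** the large nut, the jar and the pink and yellow look-alikes were not touched. In the last scene view they stand where they started. The arm hid the large nut in the last top view, so its position there was not rechecked.
- **Forces:** the tool forces I printed between moves stayed under about 9 N.
- **Disagreements:** my first readings of the short tray's angle sign and the clamp's pose were off. I corrected both by overlaying the models before moving. After that the checked positions agreed to about 1–2 mm between views.

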